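Start the capsule mixer

ROBOT

A 7-joint arm with a two-finger parallel gripper is mounted at the origin on the work surface. World frame = base frame: x ahead of the robot, y to its left, z up, the work surface at z = 0. Lengths are in m, angles in rad, forces in N, time in s.
With the tool pointing down it reaches from about 0.4 to 0.875 m from the base axis. Payload 19.3 kg.
Tool frame: the origin (TCP) lies at the very end of the fingers, on their centre line; the grasp point (between the pads) lies 19 mm behind it; z points along the fingers, y is the direction in which the jaws open and shut (so a half turn about z gives the same grasp; the last joint's range is limited). The gripper opens to 85 mm and grips with 20 to 120 N. Pads are 22 mm wide; open, the fingers measure 114 mm over their backs; the gripper's body (76 mm by 85 mm) begins 54 mm behind the grasp point. The pads swing forward as they close: fully open they stand 13 mm farther back than shut.
Start: joints at [1.162, 0.521, -0.036, 1.599, 0.021, 1.021, -0.113], TCP at [0.208, -0.589, 0.231] pointing down, gripper open.
Joint ranges: [-2.91, 2.91], [-0.3, 2.13], [-1.5, 1.42], [0.17, 2.43], [-1.26, 4.41], [0.16, 1.93], [-2.52, 2.52]. Speed limits (rad/s): [1.89, 1.89, 2.39, 2.39, 3.01, 3.01, 3.01].

INTERFACE

Orientations are given as [roll, pitch, yaw] about the fixed x, y, z axes, in that order (R = Rz(yaw) Ry(pitch) Rx(roll)).
In Python, from workcell import bot, grab_frame, calibration, workorder gives the robot as it stands.
- The arm moves only by the tool move_arm, never from a script. Its arguments are lists of equal length, an entry for each row: "jaw": the closure in counts, from 0 (fully open) to 255 (shut); "dp": the shift along the tool's x, y, z in units of 800 mm (1.0 is 800 mm), a list of three; "rotation": the turn, a rotation vector about the tool's x, y, z in units of pi rad (1.0 is pi rad), a list of three. In form: {"jaw": [jaw, ...], "dp": [[dx, dy, dz], ...], "rotation": [[rx, ry, rz], ...]}. A call has 1 to 10 rows; each row shifts and turns the commanded pose from where the row before left it, along the tool's axes as they then stand; what a row does not reach is not made up. A row lasts 1/8 s, in which the tool goes at most 62.5 mm and 10.7 degrees, less where a joint would pass 70% of its speed; a pose out of reach is approached as far as the arm can. A call with a number of a shift or a turn outside -1 to 1 is refused whole. A call with a gripper value outside its range is refused whole. The fingers move at their own pace and stop on an object; "squeeze" is the grip in N (left out, the last holds). Time passes only in rows, so rows that do not move let the fingers close. It gives the time, the measured TCP pose, the force and the opening at its end, in the units of the state.
- bot.observe(): the state, without advancing time (a new reading comes with each control period).
- grab_frame(name): name is "scene" or "top" or "wrist"; returns the picture (384x512x3 uint8, blue, green, red); there is no depth.
- calibration(name): a dict with "camera_matrix" (3x3 intrinsics, pixels), "T" (4x4, takes a point from camera to world coordinates). Camera axes: x right, y down, z forward; pixel columns grow to the right and rows downward; lengths in m; the calibration is good to about 2 mm. A picture is of the moment at which its call begins: read the wrist's pose just before it. calibration takes no time and is no camera call; for the wrist camera it gives the pose at the moment of the call.
- workorder.job_done(): hands the job in, once; it reports no verdict.
The state is a dict: "clock": time; "qpos": joint angles; "qd": joint speeds; "joint_efforts": joint torques, N m; "position": TCP position; "tool_rot": TCP orientation; "force": force on the tool from outside, world axes, zero at the start; "moment": the same for the moment, N m; "grip_width": finger opening in m.
Only numpy, scipy, OpenCV 4.12 (cv2) and the standard library are available. Lean on these libraries where they do the work, as an engineer would, in place of code of your own. Each camera call takes 0.05 s, during which the arm holds its last target. There are 200 camera calls.

TASK

A filled capsule lies in the fork of the capsule mixer, ready to be mixed. With the closed fingers, press the black mains rocker fully on at its white-marked end, push the lid fully shut, press the yellow program key all the way down, and last press the green start key all the way down. Keep to this order, press none of the other keys, and do not pick up or shift anything that stands about or lies in the mixer.

Things in the scene. Friction and masses are not known exactly. Their poses are not given: they have to be found in the camera images.
- mixer: Capsule mixer, a white bench machine 240 mm deep (x) and 230 mm wide (y), fixed. Origin under its middle, on the bench; x from its front to its back, y to its left seen from the front, z up. Its flat top deck slopes 0.17 rad (10 degrees) down to the front: 82 mm above the bench at the front edge, 102 in the middle, 122 at the back.
- deck_mid (a point): Middle of the sloping deck. The deck's axes: x away from the keys' front row towards the lid's hinge side, y to the left seen from the front, z square out of the deck. On the deck: lid at left rear, black rocker at left front; on the right a grey field with square keys (left column: white, yellow, blue from front to back) and round keys (right column: green, red), a dark display behind them.
- lid_hinge (a point): Middle of the hinge line of the lid, at deck level behind the chamber; axes are the deck's, the hinge line is y. The lid swings about it; when shut it reaches 118 mm from here to the front.
- lid (a joint): Angle of the lid to the deck: 0 fully shut, up to 1.4 rad open. It starts half to wide open. The hinge is stiff and keeps the lid wherever it is left; about 1 N at the front edge moves it, and it stops hard at 0.
- lid_push (a point): Point on the lid's outer face on its teal border, mid-width, moving with the lid: 105 mm from the hinge line along the lid (13 mm short of the front edge) and 23 mm out from the plane of its rim. z square out of the outer face, x towards the hinge, y along it. The lid, a teal frame with clear window, is 104 wide, 118 long, 23 mm deep; a 36 mm wide lip juts 9 mm ahead of the front edge.
- rocker (a joint): Mains rocker: 0 off, 0.4 rad fully on. It stays where it is left. Some 3 N near the end of the raised half turns it.
- rocker_on (a point): Point on the rocker's raised ON half (towards the lid, with a white bar), moving with it, 13 mm from the pivot, 5 mm short of the end. The black rocker is 36 mm long (deck x), 26 wide, pivot across its middle, with a shallow V face of two 18 mm halves. Off, the ON end stands 13 mm above the deck; fully on, the ON half lies parallel to the deck, 6 mm above it. Axes when off: the deck's.
- key_yellow_top (a point): Centre of the top face of the yellow square key, 20 mm (the program key for this cement), middle of the left column. The top stands 7 mm proud of the deck when up; axes are the deck's, z straight out of the key. It sinks 4 mm square to the deck, against a spring of 1.2 N at first and 4 N when fully down, and springs back.
- key_yellow (a joint): How far the yellow key is pressed, 0 to 0.004 m.
- key_green_top (a point): Centre of the top face of the green round key, 24 mm across (start), front of the right column, 50 mm from the white key and 40 mm from the red. The top stands 7 mm proud of the deck when up; axes are the deck's, z straight out of the key. It sinks 4 mm square to the deck, against a spring of 1.2 N at first and 4 N when fully down, and springs back.
- key_green (a joint): How far the green key is pressed, 0 to 0.004 m.
- key_white (a joint): How far the white square key is pressed, 0 to 0.004 m; it lies 40 mm in front of the yellow one. Another program: leave alone.
- key_blue (a joint): How far the blue square key is pressed, 0 to 0.004 m; it lies 40 mm behind the yellow one. Another program: leave alone.
- key_red (a joint): How far the red round key is pressed, 0 to 0.004 m; it lies 40 mm behind the green one. Stop key: leave alone.
- capsule: Filled capsule, ivory with an orange plunger, 13 mm thick and 51 mm long, lying loose in the steel fork in the chamber, below deck level. Origin in its middle; y along it.
- fork (a point): Middle of the fork in the chamber, where the capsule lies.
- bottle_white_cap: Brown bottle with a white cap, 38 mm across, 82 mm tall, loose on the bench just in front of the mixer. Origin under its middle.
- dappen_dish: Green glass dappen dish, 38 mm across, 24 mm tall, loose on the bench just in front of the mixer. Origin under its middle.
- capsule_rack: Aluminium rack with four spare capsules, 36 x 100 x 47 mm, loose on the bench just behind the mixer. Origin under its middle.
- handpiece: Chrome handpiece, 177 mm long, 20 mm thick, lying loose on the blue-papered tray (260 x 240 mm, beside the mixer). Origin under it.
- bur_stand: Grey bur stand with two posts, 44 x 76 x 67 mm, loose on the tray. Origin under its middle.
- bottle_dark_cap: Brown bottle with a dark cap, 36 mm across, 78 mm tall, loose on the tray. Origin under its middle.
- cotton_box: Cream box of cotton rolls with a clear top, 70 x 100 x 49 mm, loose on the tray. Origin under its middle.

How it is judged:
By the outcome, as a careful person would: the job done as asked, in the order asked, and still so for the second after the job is handed in, with the robot touching nothing.
It also fails if it takes over 51 s, if anything falls off the work surface, if the arm or the gripper's body presses on something with over 40 N, if the wrist force passes 120 N, or if a joint passes its speed limit or range.

## Working session

There is one attempt and no reset: what is moved stays moved. The work goes in short steps, Python scripts to look and compute and a tool call to move; the robot and the scene stay as the last step left them, time stands still between calls to the robot, and variables do not carry over. Pictures are saved under pics/ and viewed, about 8 in all and at most 12, crops included, and the job is handed in when it is done.

Besides the shell and the picture viewer there is one more tool, called after "Call:" as name(argument=value, ...) on one line, values as JSON. move_arm: Moves the arm, as the interface text tells. Shifts and turns lie within -1 to 1; 1 stands for 800 mm of shift or pi rad of turn. Its arguments: {"type":"object","properties":{"jaw":{"type":"array","items":{"type":"number"}},"dp":{"type":"array","items":{"type":"array","items":{"type":"number","minimum":-1,"maximum":1}}},"rotation":{"type":"array","items":{"type":"array","items":{"type":"number","minimum":-1,"maximum":1}}},"squeeze":{"type":"number"}},"required":["jaw","dp","rotation"]}

```bash
mkdir -p pics; ls
python3 - <<'E'
from workcell import bot, grab_frame, calibration
import cv2,numpy as np
print(bot.observe())
for n in("scene","top"):
    f=grab_frame(n); cv2.imwrite(f"pics/{n}0.png",f)
    c=calibration(n); print(n,np.round(c["camera_matrix"],1).tolist(),np.round(c["T"],4).tolist())
E
```

```text
pics
{'clock': 0.0, 'qpos': array([ 1.16178391,  0.52201106, -0.03635469,  1.59998735,  0.02121946,
        1.02110921, -0.1127728 ]), 'qd': array([ 0.00186411,  0.00031856, -0.00092154,  0.0003511 ,  0.00067785,
       -0.00060264, -0.00101284]), 'joint_efforts': array([ 7.88276111e-07, -9.27101541e+01,  1.97987258e+00, -3.69923401e+01,
        1.78462436e-02,  8.28502933e-03, -4.49972322e-05]), 'position': array([ 0.20759448, -0.58916413,  0.23073467]), 'tool_rot': array([-3.14046648e+00,  8.36168272e-05,  3.38863155e-01]), 'force': array([ 0.17057383, -0.64279449, -0.28345994]), 'moment': array([-0.03259647,  0.03772665,  0.02941931]), 'grip_width': 0.08523075271802211}
scene [[354.4, 0.0, 252.6], [0.0, 354.4, 187.7], [0.0, 0.0, 1.0]] [[-0.439, 0.4962, -0.749, 1.1081], [0.8984, 0.2506, -0.3605, 0.221], [0.0088, -0.8312, -0.5559, 0.5092], [0.0, 0.0, 0.0, 1.0]]
top [[420.8, 0.0, 258.1], [0.0, 420.8, 188.9], [0.0, 0.0, 1.0]] [[-0.0127, -0.9961, 0.0868, 0.5011], [-0.9999, 0.0127, -0.0004, -0.033], [-0.0007, -0.0868, -0.9962, 0.9621], [0.0, 0.0, 0.0, 1.0]]
```

View pics/scene0.png

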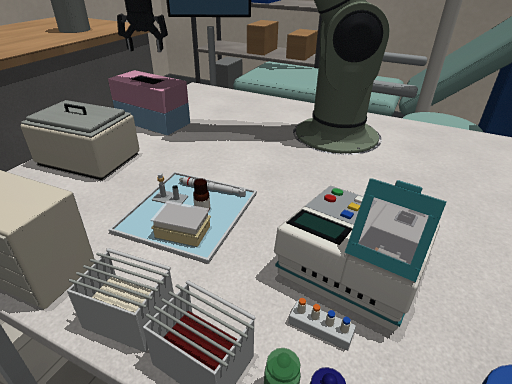

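View pics/top0.png

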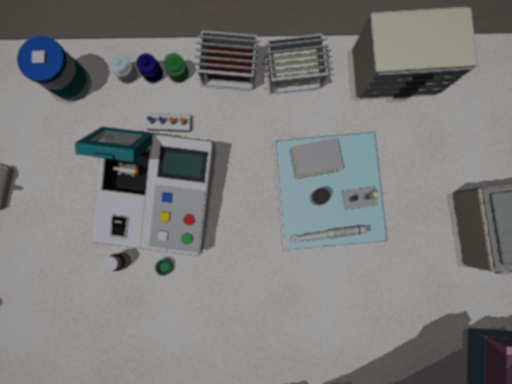

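The top view shows the mixer with its front towards the robot. In it: white (162,236), yellow (165,217), blue (167,197), green (187,239), red (189,219), rocker (118,226) and lid (115,145), open. In the scene view: green (337,191), red (330,198), yellow (355,206), blue (347,214). The lid faces away at the right, with its front edge along the top at about (405,187).

```bash
cat > h.py <<'E'
import cv2,numpy as np
from workcell import bot, grab_frame, calibration
from scipy.spatial.transform import Rotation as R
def ray(c,uv):
    K,T=c["camera_matrix"],c["T"]; d=T[:3,:3]@np.linalg.solve(K,[uv[0],uv[1],1]); return T[:3,3],d/np.linalg.norm(d)
def tri(obs):
    A=np.zeros((3,3));b=np.zeros(3)
    for c,uv in obs:
        o,d=ray(c,uv);P=np.eye(3)-np.outer(d,d);A+=P;b+=P@o
    p=np.linalg.solve(A,b); return p,[np.linalg.norm((np.eye(3)-np.outer(ray(c,uv)[1],ray(c,uv)[1]))@(p-c["T"][:3,3])) for c,uv in obs]
def proj(c,p):
    q=c["T"][:3,:3].T@(np.asarray(p)-c["T"][:3,3]); q=c["camera_matrix"]@q; return q[:2]/q[2]
HUE=dict(green=(45,85),red=(-8,8),yellow=(20,35),blue=(105,125))
def blob(f,name,near,r=12):
    hsv=cv2.cvtColor(f,cv2.COLOR_BGR2HSV).astype(int); h=hsv[...,0]; lo,hi=HUE[name]
    h=np.where(h>90+hi,h-180,h) if lo<0 else h
    m=((h>=lo)&(h<=hi)&(hsv[...,1]>120)&(hsv[...,2]>60)).astype(np.uint8)
    yy,xx=np.mgrid[:f.shape[0],:f.shape[1]]; m[np.hypot(xx-near[0],yy-near[1])>r]=0
    n,_,s,c=cv2.connectedComponentsWithStats(m)
    if n<2: return None
    i=1+np.argmax(s[1:,4]); return c[i],s[i,4]
E
python3 - <<'E'
from h import *
t=cv2.imread("pics/top0.png");s=cv2.imread("pics/scene0.png");ct=calibration("top");cs=calibration("scene")
for n,a,b in[("green",(187,239),(337,191)),("red",(189,219),(330,198)),("yellow",(165,217),(355,206)),("blue",(167,197),(347,214))]:
    A,B=blob(t,n,a),blob(s,n,b); print(n,A,B, *(np.round(x,4) for x in tri([(ct,A[0]),(cs,B[0])])))
c=cv2.resize(s[150:330,260:460],None,fx=4,fy=3.3,interpolation=cv2.INTER_CUBIC)
d=cv2.resize(t[100:260,65:225],None,fx=3.7,fy=3.7,interpolation=cv2.INTER_CUBIC)
cv2.imwrite("pics/c1.png",cv2.resize(s[160:300,270:450],None,fx=4.4,fy=4.2,interpolation=cv2.INTER_CUBIC))
print(calibration("wrist"))
E
```

```text
green (array([186.42857143, 238.41428571]), np.int32(70)) (array([337.46, 191.4 ]), np.int32(50)) [0.4767 0.1152 0.091 ] [0.0003 0.0003]
red (array([188.4125, 219.325 ]), np.int32(80)) (array([330.19402985, 197.64179104]), np.int32(67)) [0.5158 0.1098 0.098 ] [0.0005 0.0005]
yellow (array([164.3125, 216.0625]), np.int32(80)) (array([353.64788732, 206.43661972]), np.int32(71)) [0.5232 0.159  0.0975] [0.0008 0.0008]
blue (array([166.38157895, 197.03947368]), np.int32(76)) (array([346.81818182, 213.77922078]), np.int32(77)) [0.5617 0.1537 0.1044] [0.0007 0.0007]
{'camera_matrix': array([[279.53445943,   0.        , 254.8702513 ],
       [  0.        , 279.53445943, 194.19545901],
       [  0.        ,   0.        ,   1.        ]]), 'T': array([[ 3.31898420e-01, -9.03776496e-01, -2.70243380e-01,
         2.76851379e-01],
       [-9.43315127e-01, -3.17957671e-01, -9.51813558e-02,
        -5.65921152e-01],
       [ 9.67165884e-05,  2.86515210e-01, -9.58075689e-01,
         3.74434646e-01],
       [ 0.00000000e+00,  0.00000000e+00,  0.00000000e+00,
         1.00000000e+00]])}
```

```bash
cat >> h.py <<'E'
def plan(wps,p=None,Rc=None,dec=3):
    """wps: list of (pos, Rotation, nrows) ; prints rounded rows"""
    s=bot.observe()
    p=np.array(s["position"]) if p is None else np.array(p); Rc=R.from_euler("xyz",s["tool_rot"]) if Rc is None else Rc
    D=[];W=[]
    for pt,Rt,n in wps:
        for k in range(n):
            f=1/(n-k); d=np.round(Rc.inv().apply(np.array(pt)-p)*f/.8,dec)+0
            w=np.round((Rc.inv()*Rt).as_rotvec()*f/np.pi,dec)+0
            D.append(d.tolist());W.append(w.tolist()); p=p+Rc.apply(d*.8); Rc=Rc*R.from_rotvec(w*np.pi)
    for i in range(0,len(D),10): print("dp",D[i:i+10]);print("rot",W[i:i+10])
    print("end",np.round(p,4),np.round(Rc.as_euler("xyz"),4),len(D)); return p,Rc
YAW=-.137
Rdeck=R.from_euler("z",YAW)*R.from_euler("y",-.17)   # x up towards the back
Rtool=Rdeck*R.from_matrix(np.diag([-1.,1,-1]))
Rvert=R.from_euler("z",YAW)*R.from_matrix(np.diag([-1.,1,-1]))
E
python3 - <<'E'
from h import *
print(Rdeck.as_matrix()[:,0])
Rm=R.from_euler("xyz",[np.pi,0,1.7])
plan([([.46,-.12,.33],Rm,9),([.43,.17,.28],Rvert,8)])
E
```

```text
[ 0.97635    -0.13460313  0.16918235]
dp [[0.055, -0.05, -0.014], [0.062, -0.041, -0.014], [0.067, -0.031, -0.014], [0.071, -0.021, -0.014], [0.073, -0.01, -0.014], [0.074, 0.001, -0.013], [0.073, 0.012, -0.014], [0.07, 0.023, -0.013], [0.066, 0.034, -0.014], [0.046, 0.001, 0.008]]
rot [[0.0, 0.0, -0.048], [0.0, 0.0, -0.048], [0.0, 0.0, -0.048], [0.0, 0.0, -0.048], [0.0, 0.0, -0.048], [0.0, 0.0, -0.048], [0.0, 0.0, -0.048], [0.0, 0.0, -0.049], [0.0, 0.0, -0.048], [0.0, 0.0, -0.052]]
dp [[0.045, 0.009, 0.008], [0.043, 0.016, 0.008], [0.04, 0.022, 0.008], [0.035, 0.028, 0.008], [0.03, 0.034, 0.008], [0.025, 0.038, 0.008], [0.017, 0.042, 0.007]]
rot [[0.0, 0.0, -0.052], [0.0, 0.0, -0.052], [0.0, 0.0, -0.052], [0.0, 0.0, -0.052], [0.0, 0.0, -0.052], [0.0, 0.0, -0.052], [0.0, 0.0, -0.052]]
end [0.4303 0.1699 0.2802] [ 3.1407e+00 -5.0000e-04  3.0060e+00] 17
```

View pics/c1.png

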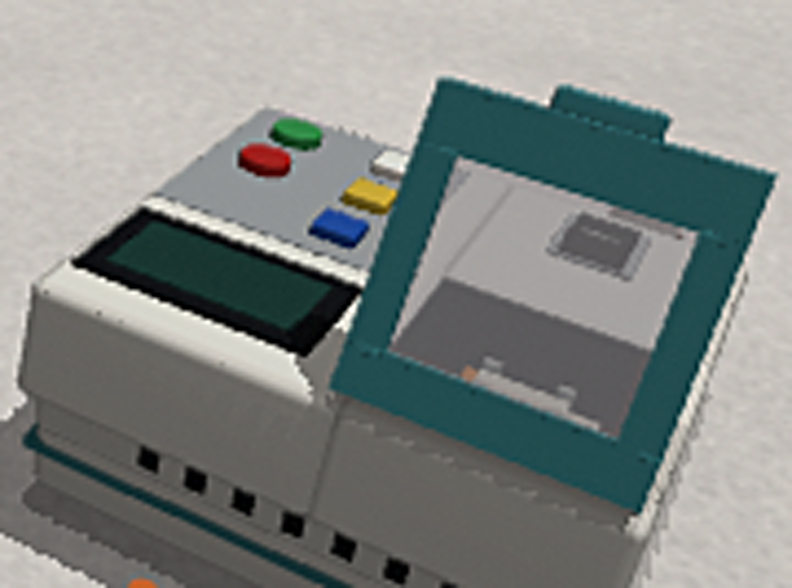

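The crop shows the open lid's outer face. Its front-edge corners are at crop pixels (443,80) and (775,175), the hinge-end corners at (333,390) and (640,510). The rocker is visible through the window at (600,245).

Call:
move_arm(jaw=[255,255,255,255,255,255,255,255,255,255], dp=[[0.055,-0.05,-0.014],[0.062,-0.041,-0.014],[0.067,-0.031,-0.014],[0.071,-0.021,-0.014],[0.073,-0.01,-0.014],[0.074,0.001,-0.013],[0.073,0.012,-0.014],[0.07,0.023,-0.013],[0.066,0.034,-0.014],[0.046,0.001,0.008]], rotation=[[0,0,-0.048],[0,0,-0.048],[0,0,-0.048],[0,0,-0.048],[0,0,-0.048],[0,0,-0.048],[0,0,-0.048],[0,0,-0.049],[0,0,-0.048],[0,0,-0.052]])

```text
clock: 1.35
position: [0.458, -0.0809, 0.3247]
tool_rot: [3.14, -0.0, 1.87]
force: [-0.1, -0.3, -1.4]
grip_width: -0.0004
```

Call:
move_arm(jaw=[255,255,255,255,255,255,255,255], dp=[[0.045,0.009,0.008],[0.043,0.016,0.008],[0.04,0.022,0.008],[0.035,0.028,0.008],[0.03,0.034,0.008],[0.025,0.038,0.008],[0.017,0.042,0.007],[0,0,0]], rotation=[[0,0,-0.052],[0,0,-0.052],[0,0,-0.052],[0,0,-0.052],[0,0,-0.052],[0,0,-0.052],[0,0,-0.052],[0,0,0]])

```text
clock: 2.35
position: [0.4296, 0.1718, 0.2797]
tool_rot: [3.141, -0.001, 3.012]
force: [0.5, -0.9, -0.7]
grip_width: -0.0001
```

Run:
```python
from h import *
import json
s=bot.observe(); print(s)
c=calibration("wrist"); f=grab_frame("wrist"); cv2.imwrite("pics/w1.png",f)
json.dump({k:v.tolist() for k,v in c.items()},open("w1.json","w"))
cv2.imwrite("pics/w1b.png",cv2.resize(f,None,fx=1.56,fy=1.56,interpolation=cv2.INTER_CUBIC))
```

```text
{'clock': 2.35, 'qpos': array([ 0.2475892 ,  0.31016549, -0.92266954,  1.91475597,  0.28197272,
        1.05348045,  0.64722428]), 'qd': array([ 0.03935211, -0.01903186,  0.04666543,  0.00967192, -0.01060344,
        0.00540308, -0.02771178]), 'joint_efforts': array([ -2.9248213 , -56.1737895 , -11.25510246, -36.57303929,
         0.32014565,  -0.18653708,   0.75162873]), 'position': array([0.42961403, 0.17183106, 0.27967672]), 'tool_rot': array([ 3.14069743e+00, -1.26598152e-03,  3.01178820e+00]), 'force': array([ 0.51882103, -0.9107437 , -0.66198597]), 'moment': array([-0.0317009 ,  0.0406478 ,  0.00489069]), 'grip_width': -7.099558128104638e-05}
```

View pics/w1b.png

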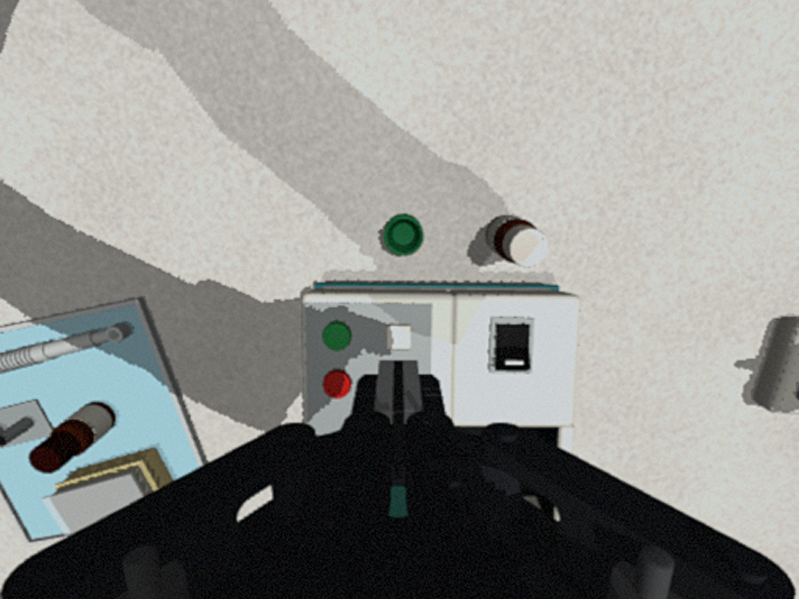

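The wrist view (1.56x) shows green (337,335), red (337,383), white (399,337), and the rocker spanning x 493-533, y 320-370 with its white bar at (514,363). The deck's front edge runs from (303,293) to (577,295).

Run:
```python
from h import *
import json
from scipy.optimize import least_squares
cw={k:np.array(v) for k,v in json.load(open("w1.json")).items()};ct=calibration("top");cs=calibration("scene")
f=cv2.imread("pics/w1.png"); k=1/1.56
W={}
for n,a in[("green",(337*k,335*k)),("red",(337*k,383*k))]:
    W[n]=blob(f,n,a,14); print(n,W[n])
def onplane(c,uv,p0,n):
    o,d=ray(c,uv); return o+d*(n@(p0-o))/(n@d)
print("key w/top", [np.round(tri([(ct,u),(cw,W[n][0])]),4) if 0 else (np.round(tri([(ct,u),(cw,W[n][0])])[0],4),np.round(tri([(ct,u),(cw,W[n][0])])[1],4)) for n,u in[("green",(186.43,238.41)),("red",(188.41,219.33))]])
for u in((303,293),(577,295)): print("front",onplane(cw,np.array(u)*k,np.array([0,0,.082]),np.array([0,0,1.])))
fl=[onplane(cw,np.array(u)*k,np.array([0,0,.082]),np.array([0,0,1.])) for u in((303,293),(577,295))]
m=sum(fl)/2; D=Rdeck.as_matrix(); n=D[:,2]
p0=m  # point on deck
keys=dict(green=[.4767,.1152,.091],red=[.5158,.1098,.098],yellow=[.5232,.159,.0975],blue=[.5617,.1537,.1044])
for a,b in keys.items(): print(a,"deck coords from front mid",np.round(D.T@(np.array(b)-p0),4))
for nm,u,h in[("bar",(514,363),.012),("ONend",(513,371),.013),("OFFend",(512,321),.006),("ONl",(493,346),.004),("ONr",(533,346),.004)]:
    q=onplane(cw,np.array(u)*k,p0+h*n,n); print(nm,np.round(q,4),np.round(D.T@(q-p0),4))
# lid
C=[np.array([270+x/4.4,160+y/4.2]) for x,y in((443,80),(775,175),(333,390),(640,510))]
def pts(v):
    a=v[2]; d=np.array([-np.cos(a),0,np.sin(a)]); o=np.array([np.sin(a),0,np.cos(a)])
    return [p0+D@(np.array([v[0],v[1]+s*.052,0])+L*d+.023*o) for L,s in((.118,-1),(.118,1),(0,-1),(0,1))]
for idx in([0,1],[0,1,2,3]):
    r=least_squares(lambda v:np.concatenate([proj(cs,pts(v)[i])-C[i] for i in idx]),[.2,.05,1.1]); print("lid",r.x,np.round(r.fun,2))
print([np.round(proj(ct,p)) for p in pts(r.x)])
t=cv2.imread("pics/top0.png"); x=cv2.resize(t[110:260,70:220],None,fx=4,fy=4,interpolation=cv2.INTER_CUBIC)
for p in pts(r.x): cv2.circle(x,tuple(int(v) for v in (proj(ct,p)-[70,110])*4),3,(0,0,255),-1)
cv2.imwrite("pics/t1.png",x)
```

```text
green (array([215.36820084, 215.07949791]), np.int32(239))
red (array([215.55510204, 245.87346939]), np.int32(245))
key w/top [(array([0.4765, 0.1148, 0.0931]), array([0.0004, 0.0004])), (array([0.5153, 0.1095, 0.1004]), array([0.0005, 0.0005]))]
front [0.44039027 0.0920449  0.082     ]
front [0.47092022 0.31238628 0.082     ]
green deck coords from front mid [ 0.0338 -0.0833  0.0033]
red deck coords from front mid [ 0.0739 -0.0833  0.0036]
yellow deck coords from front mid [ 0.0744 -0.0336  0.003 ]
blue deck coords from front mid [ 0.1139 -0.0336  0.0032]
bar [0.5142 0.2536 0.1029] [0.0538 0.0589 0.012 ]
ONend [0.5201 0.252  0.105 ] [0.0601 0.0581 0.013 ]
OFFend [0.4829 0.2566 0.0914] [0.0208 0.0576 0.006 ]
ONl [0.5018 0.2397 0.093 ] [0.0418 0.0435 0.004 ]
ONr [0.506 0.272 0.093] [0.0416 0.076  0.004 ]
lid [0.2315949  0.05879489 1.06440983] [ 0.11 -0.35 -0.1   0.32]
lid [0.21922037 0.05963339 1.27604007] [-0.91 -0.96  0.76  0.27 -0.69 -0.84  0.8   0.56]
[array([133., 148.]), array([ 74., 141.]), array([153., 132.]), array([101., 126.])]
```

View pics/t1.png

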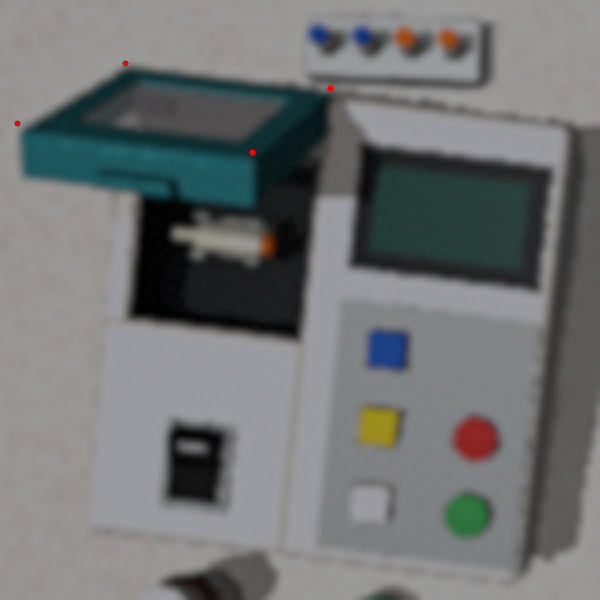

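The fitted lid corners (red dots) sit about 10 px off the lid in the top crop. I'll refit using both views, with the top crop's outer corners at (24,133), (257,157), (128,68), (330,92) and rim corners at (25,178), (252,208).

Run:
```python
from h import *
from scipy.optimize import least_squares
ct=calibration("top");cs=calibration("scene")
D=Rdeck.as_matrix(); p0=np.array([.45566,.20222,.082])
C=[(cs,[270+x/4.4,160+y/4.2],i) for x,y,i in((443,80,0),(775,175,1),(333,390,2),(640,510,3))]+[(ct,[70+x/4,110+y/4],i) for x,y,i in((257,157,0),(24,133,1),(330,92,2),(128,68,3),(252,208,4),(25,178,5))]
def pts(v):
    a=v[2]; d=np.array([-np.cos(a),0,np.sin(a)]); o=np.array([np.sin(a),0,np.cos(a)])
    return [p0+[0,0,v[3]]+D@(np.array([v[0],v[1]+s*.052,0])+L*d+h*o) for L,s,h in((.118,-1,.023),(.118,1,.023),(0,-1,.023),(0,1,.023),(.118,-1,0),(.118,1,0))]
for fs in (1e-6,1):
  r=least_squares(lambda v:np.concatenate([proj(c,pts(v)[i])-u for c,u,i in C]+[[v[3]*1/(fs*.002)]]),[.2,.05,1.1,0],x_scale=[.01,.01,.1,.001],loss="soft_l1"); print("lid",r.x,np.round(r.fun,1))
for c,u,i in C:pass
for i in range(4): print(i,*(np.round(x,4) for x in tri([(C[i][0],C[i][1]),(C[i+4][0],C[i+4][1])])), np.round(pts(r.x)[i],4))
```

```text
lid [ 2.17772061e-01  5.88342007e-02  1.27030606e+00 -7.01382093e-15] [-1.  -1.5  0.3 -0.4 -0.8 -1.5  0.4 -0.3 -0.8  0.3 -1.2 -1.   0.4 -0.2
 -0.2 -0.5  0.4 -0.1 -0.8  0.2 -0. ]
lid [ 0.21738862  0.05906068  1.2728212  -0.00156478] [-1.1 -0.6  0.1  0.5 -0.8 -0.8  0.3  0.4 -0.7  0.4 -1.  -0.8  0.4  0.2
 -0.1 -0.1  0.5  0.1 -0.6  0.4 -0.8]
0 [0.6371 0.1848 0.2322] [0.0014 0.0014] [0.6365 0.1844 0.2329]
1 [0.6493 0.2866 0.2325] [0.0007 0.0007] [0.6507 0.2874 0.2329]
2 [0.6897 0.1784 0.1268] [0.0002 0.0002] [0.6892 0.1771 0.1276]
3 [0.7031 0.2798 0.1279] [0.0001 0.0001] [0.7034 0.2802 0.1276]
```

```bash
cat >> h.py <<'E'
p0=np.array([.45566,.20222,.082])
def dk(x,y,z): return p0+Rdeck.apply([x,y,z])
def here():
    s=bot.observe(); T=Rdeck.inv().apply(s["position"]-p0); f=Rdeck.inv().apply(s["force"])
    print("t",round(s["clock"],2),"deck pos",np.round(T,4),"deck force",np.round(f,1),"roterr",np.round((Rtool.inv()*R.from_euler("xyz",s["tool_rot"])).as_rotvec(),3)); return T
E
python3 - <<'E'
from h import *
here()
plan([(dk(.0525,.0583,.04),Rtool,6),(dk(.0525,.0583,.014),Rtool,4)])
E
```

```text
t 2.4 deck pos [ 0.0127 -0.0351  0.1985] deck force [ 0.7 -1.3 -0.3] roterr [-0.     0.171 -0.003]
dp [[-0.014, 0.019, 0.031], [-0.013, 0.02, 0.032], [-0.012, 0.019, 0.032], [-0.011, 0.02, 0.032], [-0.01, 0.019, 0.032], [-0.01, 0.02, 0.033], [0.0, 0.0, 0.008], [0.0, 0.0, 0.008], [0.0, 0.0, 0.008], [0.0, 0.0, 0.008]]
rot [[0.0, -0.009, 0.0], [0.0, -0.009, 0.0], [0.0, -0.009, 0.0], [0.0, -0.009, 0.0], [0.0, -0.009, 0.0], [0.0, -0.009, 0.001], [0.0, 0.0, 0.0], [0.0, 0.0, 0.0], [0.0, 0.0, 0.0], [0.0, 0.0, 0.0]]
end [0.5128 0.2536 0.1051] [3.141  0.1687 3.0043] 10
```

Call:
move_arm(jaw=[255,255,255,255,255,255,255,255,255,255], dp=[[-0.014,0.019,0.031],[-0.013,0.02,0.032],[-0.012,0.019,0.032],[-0.011,0.02,0.032],[-0.01,0.019,0.032],[-0.01,0.02,0.033],[0,0,0.008],[0,0,0.008],[0,0,0.006],[0,0,0]], rotation=[[0,-0.009,0],[0,-0.009,0],[0,-0.009,0],[0,-0.009,0],[0,-0.009,0],[0,-0.009,0.001],[0,0,0],[0,0,0],[0,0,0],[0,0,0]])

```text
clock: 3.65
position: [0.5124, 0.2523, 0.1136]
tool_rot: [3.141, 0.17, 3.002]
force: [-0.6, -0.0, 0.8]
grip_width: -0.0002
```

Run:
```python
from h import *
here(); f=grab_frame("wrist"); cv2.imwrite("pics/w2.png",cv2.resize(f,None,fx=1.56,fy=1.56))
```

```text
t 3.65 deck pos [0.054  0.0574 0.0228] deck force [-0.4 -0.1  0.9] roterr [-0.     0.     0.003]
```

View pics/w2.png

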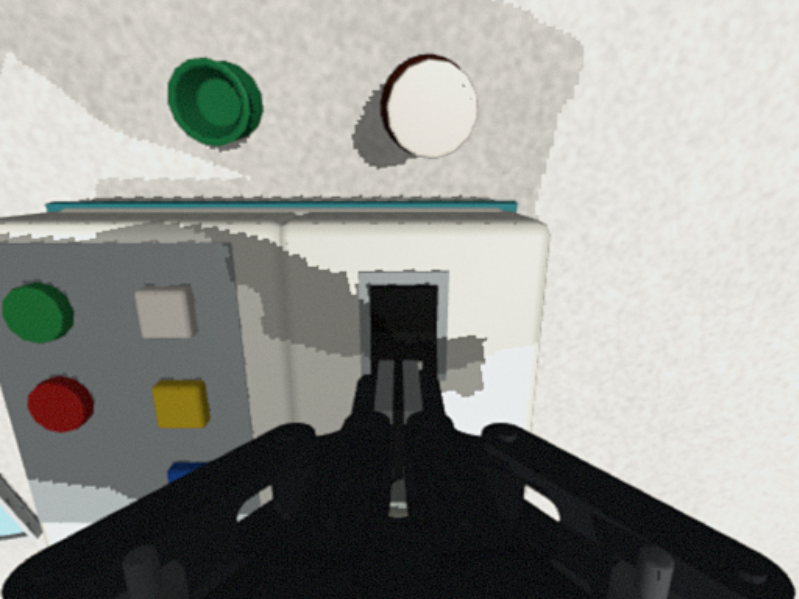

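The fingers hang over the rocker's ON half. The finger centre is at column 399 and the rocker's middle at 403, so I'm pressing down now.

Call:
move_arm(jaw=[255,255,255,255,255,255], dp=[[0.001,0.001,0.006],[0,0,0.006],[0,0,0.005],[0,0,0.004],[0,0,0],[0,0,0]], rotation=[[0,0,0],[0,0,0],[0,0,0],[0,0,0],[0,0,0],[0,0,0]])

```text
clock: 4.45
position: [0.5143, 0.2535, 0.0965]
tool_rot: [3.141, 0.17, 3.003]
force: [1.2, -0.7, 1.5]
grip_width: -0.0
```

```bash
python3 -c "
from h import *
here()"
```

```text
t 4.45 deck pos [0.0528 0.0588 0.0057] deck force [ 1.5 -0.5  1.3] roterr [-0.     0.     0.002]
```

Call:
move_arm(jaw=[255,255,255,255], dp=[[0,0,0.002],[0,0,0.001],[0,0,0],[0,0,0]], rotation=[[0,0,0],[0,0,0],[0,0,0],[0,0,0]])

```text
clock: 4.95
position: [0.5145, 0.2537, 0.0961]
tool_rot: [3.141, 0.171, 3.003]
force: [-16.9, -7.5, 47.7]
grip_width: -0.0002
```

Call:
move_arm(jaw=[255,255,255,255,255], dp=[[0,0,-0.01],[0,0,-0.03],[0.03,0,-0.04],[0.03,0,-0.04],[0,0,0]], rotation=[[0,0,0],[0,0,0],[0,0,0],[0,0,0],[0,0,0]])

```text
clock: 5.58
position: [0.4508, 0.263, 0.1824]
tool_rot: [3.14, 0.171, 3.005]
force: [0.2, 0.3, -1.5]
grip_width: 0.0
```

Run:
```python
from h import *
here(); f=grab_frame("wrist");t=grab_frame("scene")
a=cv2.resize(f[120:280,150:350],None,fx=3,fy=3,interpolation=cv2.INTER_CUBIC)
cv2.imwrite("pics/w3.png",a)
```

```text
t 5.58 deck pos [0.0041 0.0595 0.1012] deck force [-0.1  0.3 -1.5] roterr [-0.001 -0.001  0.   ]
```

View pics/w3.png

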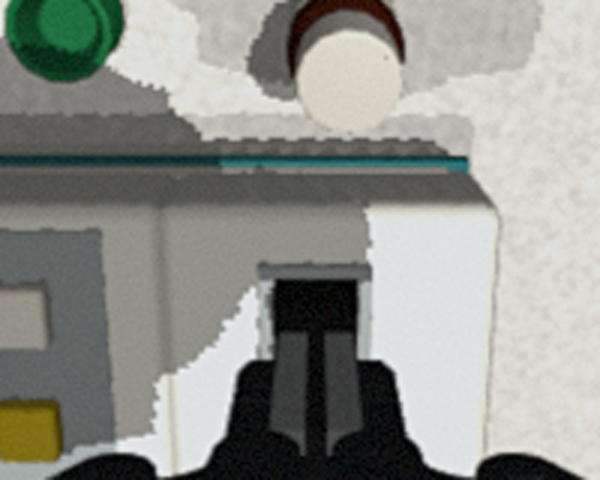

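I can't see the white bar from here, but the hard stop came at 5.5 mm above the deck and 48 N, which fits fully on (nominal 6 mm). I'll confirm it in a later top view. Next is the lid.

```bash
cat >> h.py <<'E'
def lidtip(a,L=.110,out=0.):
    h=.023+out
    return dk(.2175-L*np.cos(a)+h*np.sin(a)+.011,.059,L*np.sin(a)+h*np.cos(a))
E
python3 - <<'E'
from h import *
w=[(dk(.06,.059,.165),Rtool,2),(dk(.235,.059,.165),Rtool,4),(lidtip(1.27,out=.015),Rtool,2)]
p,r=plan(w)
n=19
plan([(lidtip(a,out=-.002 if a<1.2 else .002),Rtool,1) for a in np.linspace(1.27,.08,n+1)],p,r)
E
```

```text
dp [[-0.034, 0.0, -0.041], [-0.035, 0.001, -0.041], [-0.055, 0.0, 0.0], [-0.054, 0.0, 0.0], [-0.055, 0.0, 0.0], [-0.054, -0.001, 0.0], [0.002, 0.0, 0.03], [0.001, 0.0, 0.031]]
rot [[0.0, 0.0, 0.0], [0.0, 0.0, -0.001], [0.0, 0.0, 0.0], [0.0, 0.0, 0.0], [0.0, 0.0, 0.0], [0.0, 0.0, 0.0], [0.0, 0.0, 0.0], [0.0, 0.0, 0.0]]
end [0.6711 0.2318 0.2356] [-3.1413  0.1699  3.0058] 8
dp [[0.016, 0.0, 0.004], [0.008, 0.0, 0.001], [0.014, 0.0, 0.004], [0.008, 0.0, 0.002], [0.008, 0.0, 0.003], [0.009, 0.0, 0.003], [0.007, 0.0, 0.004], [0.008, 0.001, 0.005], [0.007, 0.0, 0.005], [0.007, 0.0, 0.005]]
rot [[0.0, 0.0, 0.0], [0.0, 0.0, 0.0], [0.0, 0.0, 0.0], [0.0, 0.0, 0.0], [0.0, 0.0, 0.0], [0.0, 0.0, 0.0], [0.0, 0.0, 0.0], [0.0, 0.0, 0.0], [0.0, 0.0, 0.0], [0.0, 0.0, 0.0]]
dp [[0.007, 0.0, 0.005], [0.006, 0.0, 0.007], [0.006, 0.0, 0.006], [0.006, 0.0, 0.007], [0.005, 0.0, 0.007], [0.004, 0.0, 0.008], [0.004, 0.0, 0.007], [0.004, 0.0, 0.008], [0.003, 0.0, 0.008], [0.003, 0.0, 0.009]]
rot [[0.0, 0.0, 0.0], [0.0, 0.0, 0.0], [0.0, 0.0, 0.0], [0.0, 0.0, 0.0], [0.0, 0.0, 0.0], [0.0, 0.0, 0.0], [0.0, 0.0, 0.0], [0.0, 0.0, 0.0], [0.0, 0.0, 0.0], [0.0, 0.0, 0.0]]
end [0.5763 0.2455 0.1315] [-3.1413  0.1699  3.0058] 20
```

Call:
move_arm(jaw=[255,255,255,255,255,255,255,255,255], dp=[[-0.034,0,-0.041],[-0.035,0.001,-0.041],[-0.055,0,0],[-0.054,0,0],[-0.055,0,0],[-0.054,-0.001,0],[0.002,0,0.03],[0.001,0,0.031],[0,0,0]], rotation=[[0,0,0],[0,0,0],[0,0,0],[0,0,0],[0,0,0],[0,0,0],[0,0,0],[0,0,0],[0,0,0]])

```text
clock: 6.8
position: [0.6704, 0.2304, 0.2326]
tool_rot: [-3.14, 0.166, 3.002]
force: [-0.3, 0.6, 0.2]
grip_width: 0.0
```

Run:
```python
from h import *
here(); cv2.imwrite("pics/s2.png",cv2.resize(grab_frame("scene")[80:300,240:470],None,fx=3,fy=2.7))
```

```text
t 6.8 deck pos [0.2314 0.0572 0.113 ] deck force [-0.3  0.6  0.3] roterr [0.002 0.004 0.002]
```

View pics/s2.png

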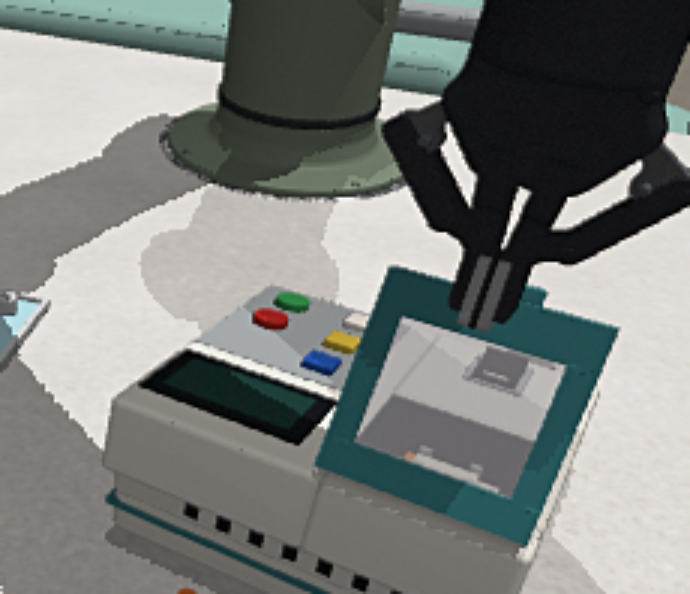

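The fingers hang behind the lid's teal front border, at mid-width. Swinging it shut now.

Call:
move_arm(jaw=[255,255,255,255,255,255,255,255,255,255], dp=[[0.016,0,0.002],[0.008,0,0.001],[0.014,0,0.003],[0.008,0,0.002],[0.008,0,0.003],[0.009,0,0.003],[0.007,0,0.004],[0.008,0.001,0.005],[0.007,0,0.005],[0.007,0,0.005]], rotation=[[0,0,0],[0,0,0],[0,0,0],[0,0,0],[0,0,0],[0,0,0],[0,0,0],[0,0,0],[0,0,0],[0,0,0]])

```text
clock: 8.1
position: [0.6031, 0.2419, 0.1969]
tool_rot: [3.141, 0.17, 3.003]
force: [0.9, 0.1, -0.4]
grip_width: -0.0001
```

Call:
move_arm(jaw=[255,255,255,255,255,255,255,255,255,255], dp=[[0.007,0,0.005],[0.006,0,0.007],[0.006,0,0.006],[0.006,0,0.007],[0.005,0,0.007],[0.004,0,0.008],[0.004,0,0.007],[0.004,0,0.008],[0.003,0,0.008],[0.003,0,0.008]], rotation=[[0,0,0],[0,0,0],[0,0,0],[0,0,0],[0,0,0],[0,0,0],[0,0,0],[0,0,0],[0,0,0],[0,0,0]])

```text
clock: 9.35
position: [0.5754, 0.2457, 0.1343]
tool_rot: [3.141, 0.17, 3.003]
force: [-0.1, -0.5, -0.6]
grip_width: -0.0002
```

Run:
```python
from h import *
here()
```

```text
t 9.35 deck pos [0.1199 0.0594 0.0325] deck force [-0.1 -0.5 -0.5] roterr [-0.     0.     0.002]
```

Call:
move_arm(jaw=[255,255,255,255,255], dp=[[0,0,0.004],[0,0,0.004],[0,0,0.003],[0,0,0.001],[0,0,0]], rotation=[[0,0,0],[0,0,0],[0,0,0],[0,0,0],[0,0,0]])

```text
clock: 9.98
position: [0.5771, 0.2455, 0.1254]
tool_rot: [3.141, 0.17, 3.003]
force: [0.3, -0.6, 1.0]
grip_width: 0.0003
```

Call:
move_arm(jaw=[255,255,255,255], dp=[[0,0,0.001],[0,0,0.001],[0,0,0],[0,0,0]], rotation=[[0,0,0],[0,0,0],[0,0,0],[0,0,0]])

```text
clock: 10.48
position: [0.5773, 0.2456, 0.1248]
tool_rot: [3.141, 0.17, 3.003]
force: [-8.1, -3.3, 17.6]
grip_width: 0.0
```

Run:
```python
from h import *
here()
```

```text
t 10.47 deck pos [0.1202 0.0596 0.0228] deck force [-4.5 -4.4 18.6] roterr [-0.    -0.     0.002]
```

Run:
```python
from h import *
plan([(dk(.1202,.0596,.063),Rtool,2),(dk(.06,-.13,.1),Rtool,5)])
```

```text
dp [[0.0, 0.0, -0.025], [0.0, 0.0, -0.025], [0.015, -0.047, -0.009], [0.015, -0.047, -0.009], [0.015, -0.048, -0.01], [0.015, -0.047, -0.009], [0.015, -0.048, -0.01]]
rot [[0.0, 0.0, 0.0], [0.0, 0.0, -0.001], [0.0, 0.0, 0.0], [0.0, 0.0, 0.0], [0.0, 0.0, 0.0], [0.0, 0.0, 0.0], [0.0, 0.0, 0.0]]
end [0.48   0.0675 0.1911] [-3.1415  0.1704  3.0059] 7
```

Call:
move_arm(jaw=[255,255,255,255,255,255,255,255], dp=[[0,0,-0.025],[0,0,-0.025],[0.015,-0.047,-0.009],[0.015,-0.047,-0.009],[0.015,-0.048,-0.01],[0.015,-0.047,-0.009],[0.015,-0.048,-0.01],[0,0,0]], rotation=[[0,0,0],[0,0,0],[0,0,0],[0,0,0],[0,0,0],[0,0,0],[0,0,0],[0,0,0]])

```text
clock: 11.48
position: [0.479, 0.065, 0.1913]
tool_rot: [-3.14, 0.171, 3.0]
force: [0.8, -0.6, 1.3]
grip_width: 0.0
```

Run:
```python
from h import *
here()
t=cv2.resize(grab_frame("top")[110:260,70:220],(500,500),interpolation=cv2.INTER_CUBIC);s=cv2.resize(grab_frame("scene")[160:300,270:450],(600,460),interpolation=cv2.INTER_CUBIC)
c=np.zeros((600,800,3),np.uint8); c[:400,:400]=cv2.resize(t,(400,400)); c[:400,400:]=cv2.resize(s,(400,400)); 
f=grab_frame("wrist"); c[400:]=cv2.resize(f,(800,600))[180:380]
cv2.imwrite("pics/m1.png",c)
```

```text
t 11.47 deck pos [ 0.0598 -0.1328  0.1007] deck force [ 1.1 -0.5  1.1] roterr [ 0.002 -0.001  0.005]
```

View pics/m1.png

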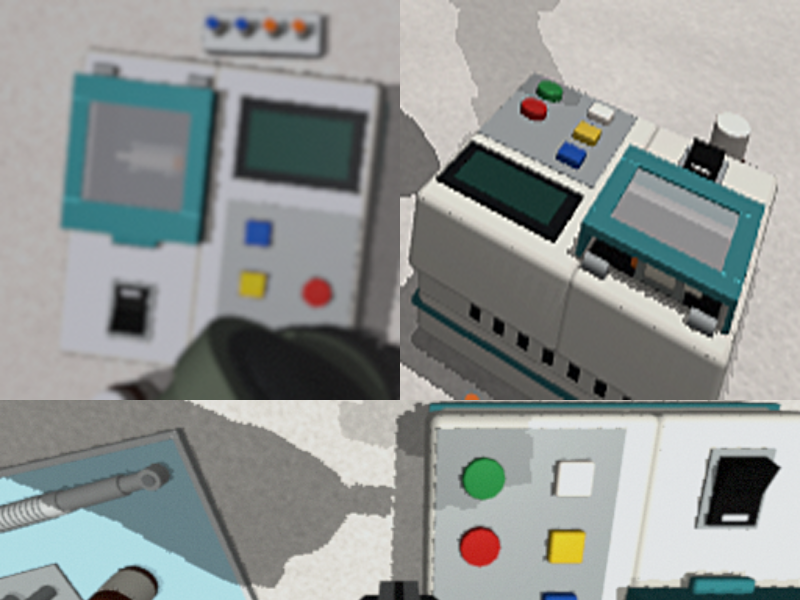

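In the mosaic, the lid is shut in the top and scene views and the rocker's front OFF end is raised, so it is on. In the wrist part, yellow is at (566,546) and green at (484,478). I'll refine the key positions from these.

Run:
```python
from h import *
c=calibration("wrist"); n=Rdeck.as_matrix()[:,2]
for nm,u in(("yellow",(566,545)),("green",(484,478)),("white",(574,477)),("red",(480,547))):
    o,d=ray(c,[u[0]/1.5625,(u[1]-220)/1.5625]); q=o+d*(n@(dk(0,0,.0065)-o))/(n@d); print(nm,np.round(Rdeck.inv().apply(q-p0),4))
plan([(dk(.0745,-.0336,.03),Rtool,5),(dk(.0745,-.0336,.01),Rtool,2)])
```

```text
yellow [ 0.0723 -0.0339  0.0065]
green [ 0.0332 -0.0831  0.0065]
white [ 0.0328 -0.0338  0.0065]
red [ 0.0734 -0.0832  0.0065]
dp [[-0.003, 0.024, 0.018], [-0.004, 0.024, 0.017], [-0.003, 0.024, 0.018], [-0.004, 0.024, 0.017], [-0.003, 0.024, 0.018], [0.0, 0.0, 0.012], [0.0, 0.0, 0.013]]
rot [[0.0, 0.0, 0.0], [0.0, 0.0, 0.0], [0.0, 0.0, 0.0], [0.0, 0.0, 0.0], [0.0, 0.0, 0.0], [0.0, 0.0, 0.0], [0.0, 0.0, 0.0]]
end [0.5219 0.1595 0.1041] [3.1406 0.171  3.003 ] 7
```

Call:
move_arm(jaw=[255,255,255,255,255,255,255,255], dp=[[-0.003,0.024,0.018],[-0.003,0.024,0.017],[-0.003,0.024,0.018],[-0.003,0.024,0.017],[-0.003,0.024,0.018],[0,0,0.012],[0,0,0.012],[0,0,0]], rotation=[[0,0,0],[0,0,0],[0,0,0],[0,0,0],[0,0,0],[0,0,0],[0,0,0],[0,0,0]])

```text
clock: 12.62
position: [0.5193, 0.1584, 0.1033]
tool_rot: [-3.141, 0.169, 3.002]
force: [0.1, -1.1, 0.9]
grip_width: -0.0
```

Run:
```python
from h import *
here()
```

```text
t 12.62 deck pos [ 0.0716 -0.0347  0.0093] deck force [ 0.4 -1.1  0.9] roterr [0.001 0.001 0.002]
```

Call:
move_arm(jaw=[255,255,255,255,255], dp=[[-0.002,0.001,0],[0,0,0.004],[0,0,0.004],[0,0,0.001],[0,0,0]], rotation=[[0,0,0],[0,0,0],[0,0,0],[0,0,0],[0,0,0]])

```text
clock: 13.25
position: [0.5229, 0.1594, 0.0974]
tool_rot: [3.141, 0.171, 3.003]
force: [-0.7, -2.7, 11.2]
grip_width: 0.0001
```

Run:
```python
from h import *
here()
```

```text
t 13.25 deck pos [ 0.074  -0.0333  0.003 ] deck force [ 1.5 -2.8 11.1] roterr [-0.    -0.001  0.002]
```

Call:
move_arm(jaw=[255,255,255], dp=[[0,0,0.001],[0,0,0],[0,0,0]], rotation=[[0,0,0],[0,0,0],[0,0,0]])

```text
clock: 13.62
position: [0.5229, 0.1594, 0.0971]
tool_rot: [3.141, 0.171, 3.003]
force: [-6.4, -4.2, 23.9]
grip_width: 0.0003
```

Run:
```python
from h import *
here()
plan([(dk(.0742,-.0336,.03),Rtool,3),(dk(.0335,-.0832,.03),Rtool,3),(dk(.0335,-.0832,.01),Rtool,3)])
```

```text
t 13.62 deck pos [ 0.074  -0.0333  0.0026] deck force [-1.6 -5.  24.6] roterr [ 0.    -0.001  0.002]
dp [[0.0, 0.0, -0.011], [0.0, 0.0, -0.012], [0.0, 0.0, -0.011], [0.017, -0.021, 0.0], [0.017, -0.021, 0.0], [0.017, -0.02, 0.0], [0.0, 0.0, 0.008], [0.0, 0.0, 0.008], [0.0, 0.0, 0.009]]
rot [[0.0, 0.0, 0.0], [0.0, 0.0, 0.0], [0.0, 0.0, -0.001], [0.0, 0.0, 0.0], [0.0, 0.0, 0.0], [0.0, 0.0, 0.0], [0.0, 0.0, 0.0], [0.0, 0.0, 0.0], [0.0, 0.0, 0.0]]
end [0.4752 0.1158 0.0973] [-3.1413  0.1711  3.0058] 9
```

Yellow hit its hard stop at 2.6 mm above the deck with 24 N, so it is fully down. Next is green.

Call:
move_arm(jaw=[255,255,255,255,255,255,255,255,255,255], dp=[[0,0,-0.012],[0,0,-0.012],[0,0,-0.012],[0.017,-0.021,0],[0.017,-0.021,0],[0.017,-0.02,0],[0,0,0],[0,0,0.009],[0,0,0.009],[0,0,0.007]], rotation=[[0,0,0],[0,0,0],[0,0,0],[0,0,0],[0,0,0],[0,0,0],[0,0,0],[0,0,0],[0,0,0],[0,0,0]])

```text
clock: 14.88
position: [0.4745, 0.1164, 0.0972]
tool_rot: [3.141, 0.169, 3.003]
force: [-0.8, -0.9, -0.5]
grip_width: 0.0001
```

Run:
```python
from h import *
here()
```

```text
t 14.88 deck pos [ 0.0325 -0.0825  0.0098] deck force [-0.8 -1.  -0.4] roterr [-0.     0.001  0.001]
```

Call:
move_arm(jaw=[255,255,255,255,255], dp=[[-0.001,0,0.002],[0,0,0.004],[0,0,0.003],[0,0,0.001],[0,0,0]], rotation=[[0,0,0],[0,0,0],[0,0,0],[0,0,0],[0,0,0]])

```text
clock: 15.5
position: [0.4766, 0.116, 0.0906]
tool_rot: [3.141, 0.17, 3.003]
force: [-5.5, 0.5, 11.6]
grip_width: -0.0002
```

Run:
```python
from h import *
here()
```

```text
t 15.5 deck pos [ 0.0335 -0.0826  0.0029] deck force [-3.5 -0.3 12.4] roterr [-0.    -0.     0.002]
```

Call:
move_arm(jaw=[255,255,255], dp=[[0,0,0.001],[0,0,0],[0,0,0]], rotation=[[0,0,0],[0,0,0],[0,0,0]])

```text
clock: 15.88
position: [0.4767, 0.116, 0.0902]
tool_rot: [3.141, 0.171, 3.003]
force: [-9.8, -0.9, 27.3]
grip_width: -0.0
```

Call:
move_arm(jaw=[255,255,255,255,255,255], dp=[[0,0,-0.012],[0,0,-0.03],[0,0,-0.05],[0,-0.06,-0.05],[0,-0.06,0],[0,0,0]], rotation=[[0,0,0],[0,0,0],[0,0,0],[0,0,0],[0,0,0],[0,0,0]])

```text
clock: 16.62
position: [0.4457, 0.0242, 0.1975]
tool_rot: [-3.14, 0.17, 2.997]
force: [-0.2, -0.5, -0.1]
grip_width: 0.0002
```

Run:
```python
from h import *
here()
c=np.zeros((400,800,3),np.uint8)
c[:,:400]=cv2.resize(grab_frame("top")[110:280,65:235],(400,400),interpolation=cv2.INTER_CUBIC); c[:,400:]=cv2.resize(grab_frame("scene")[150:320,270:450],(400,400),interpolation=cv2.INTER_CUBIC)
cv2.imwrite("pics/m2.png",c)
```

```text
t 16.62 deck pos [ 0.0338 -0.1777  0.1114] deck force [-0.2 -0.6 -0.1] roterr [0.003 0.    0.008]
```

View pics/m2.png

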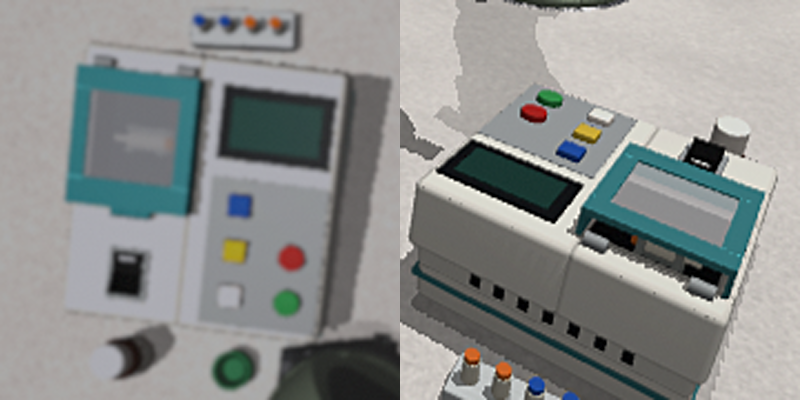

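The final mosaic shows the lid shut, the rocker on, and the bottle, dish, rack and capsule where they were. The arm is clear, so I'm handing in.

```bash
python3 -c "
from workcell import workorder
print(workorder.job_done())"
```

```text
the job is handed in; nothing more can be done
None
```

The job is done and handed in at about 16.6 s, in the order asked: rocker on, lid shut, yellow key, green key, all with closed fingers.

| Step | Height above deck at the hard stop | Force there |
|---|---|---|
| Rocker on | 5.5 mm (6 mm expected) | about 50 N at the fingertips |
| Lid shut | 22.8 mm (23 mm expected) | about 18 N |
| Yellow key | 2.6 mm (3 mm expected) | about 25 N |
| Green key | just under 2.9 mm (3 mm expected) | about 27–29 N |

- **Last pictures:** they show the lid shut, the rocker on, and the bottle, dish, rack and capsule apparently where they were. The gripper was clear of everything.
- **Rocker:** the wrist view right after the press could not show its state. The later top, scene and wrist views showed it on.
- **Force to note:** the rocker press ended harder than intended. It was on the fingertips rather than the arm or the gripper's body, and well under the 120 N wrist limit.
- **Not measured directly:** how far the keys went down is judged from height and force. I have no reading of the white, blue and red keys, but the fingers never pressed on them.

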